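# Tighten the last head screw of a bench reactor

## Robot

A 6-joint arm with a two-finger parallel gripper is mounted at the origin on the work surface. World frame = base frame: x ahead of the robot, y to its left, z up, the work surface at z = 0. Lengths are in m, angles in degrees, forces in N, time in s.
With the tool pointing down it reaches from about 0.25 to 0.725 m from the base axis. Payload 9.7 kg.
Tool frame: the origin (TCP) lies at the very end of the fingers, on their centre line; the grasp point (between the pads) lies grasp_offset behind it (grasp_offset is the distance from the TCP to the grasp point, in m); z points along the fingers, y is the line along which they close (so a half turn about z gives the same grasp; the last joint's range is limited). The gripper opens to 85 mm and grips with 20 to 120 N. Pads are 22 mm wide; open, the fingers measure 114 mm over their backs; the gripper's body (76 mm by 85 mm) begins 54 mm behind the grasp point. The pads swing forward as they close: fully open they stand 13 mm farther back than shut.
Start: joints at [67.609, 4.979, 10.078, 95.1, 0, 90], TCP at [0.21, 0.509, 0.231] pointing down, gripper open.
Joint ranges: [-179.16, 179.16], [-48.56, 103.87], [-65.8, 70.77], [-126.05, 130.52], [-82.76, 87.17], [-180, 180]. Speed limits (degrees/s): [127.2, 127.2, 147.25, 180, 180, 180].

## Interface

Orientations are given as [roll, pitch, yaw] about the fixed x, y, z axes, in that order (R = Rz(yaw) Ry(pitch) Rx(roll)).
In Python, from workcell import get_obs, camera, calibration, job_done, recognise, cut_out, mark_of, grasp_offset gives the robot as it stands.
- The arm moves only by the tool servo_tool, never from a script. Its argument "moves" is a list of rows, each a list of 3 entries, a list of its own where there are three numbers: the turn, a rotation vector about the tool's x, y, z in degrees, then the shift along the tool's x, y, z in m, then the opening in per cent of the stroke, from 0 (shut) to 100 (fully open). In form: [[[ax, ay, az], [x, y, z], claw], ...]. A call has 1 to 12 rows; each row shifts and turns the commanded pose from where the row before left it, along the tool's axes as they then stand; what a row does not reach is not made up. A row lasts 1/10 s, in which the tool goes at most 50 mm and 8.59 degrees, less where a joint would pass 70% of its speed; a pose out of reach is approached as far as the arm can. A call is refused whole if a number of a shift passes 0.05 or a number of a turn 8.59, either way. A call with a gripper value outside its range is refused whole. The fingers move at their own pace and stop on an object; "force" is the grip in N (left out, the last holds). Time passes only in rows, so rows that do not move let the fingers close. It gives the time, the measured TCP pose, the force, the opening and the grip force at its end, in the units of the state.
- get_obs(): the state, without advancing time (a new reading comes with each control period).
- camera(name): name is "scene" or "top" or "wrist"; returns (picture, depth): 480x640x3 uint8, red, green, blue; 480x640 float32, m along the optical axis (not along the pixel's ray), 0 where there is no reading.
- calibration(name): a dict with "camera_matrix" (3x3 intrinsics, pixels), "R" (3x3) and "t" (3): a world point X has camera coordinates R X + t. Camera axes: x right, y down, z forward; pixel columns grow to the right and rows downward; lengths in m; the calibration is good to about 2 mm. A picture is of the moment at which its call begins: read the wrist's pose just before it. calibration takes no time and is no camera call; for the wrist camera it gives the pose at the moment of the call.
- job_done(): hands the job in; it is judged then, once.
Trained networks look in the newest picture that a camera, given by its name, has taken for a name from the list of things; names that differ only in an ending like _2 or _b are one class to them, and where a whole thing is asked for, a point or a joint stands for the part that bears it (a point fixed in the world has none). Each returns a list of dicts, best first, with "score" (0 to 1); they miss things now and then, are a little off and sometimes report something else, mostly with a low value. They report only what shows in the picture. A call takes as long as a camera call. They do not tell look-alikes from the thing itself.
- recognise(name, camera): "xyz" ([x, y, z] in m, in the coordinates of the camera as it stood for that picture, good to about 4 mm: the middle of the surface that is visible of it).
- cut_out(name, camera): "mask" (480x640 bool, what is visible of it).
- mark_of(name, camera): "xyz" ([x, y, z] in m, in the coordinates of the camera as it stood for that picture, good to about 4 mm: a listed point, or the origin of a listed thing).
The state is a dict: "time": time; "q": joint angles; "qd": joint speeds; "joint_efforts": joint torques, N m; "ee_pos": TCP position; "tcp_rot": TCP orientation; "wrist_force": force on the tool from outside, world axes, zero at the start; "torque": the same for the moment, N m; "opening": finger opening in m; "grasp_force": force on a finger pad.
Only numpy, scipy, OpenCV 4.12 (cv2) and the standard library are available. Lean on these libraries where they do the work, as an engineer would, in place of code of your own. Each camera call takes 0.05 s, during which the arm holds its last target. There are 200 camera calls.

## Task

One head screw of the bench pressure reactor is still loose: the one straight in front of the pressure gauge's dial. Take the largest T-handle hex key from its stand, let it find the screw's socket, deep in its counterbore where the flats cannot be made out, by turning it under light pressure until it drops fully home, then turn the screw clockwise until it comes up hard, no further, and put the key back in its own hole in the stand. Never lean on the key or wrench it, and leave everything else where it stands.

Things in the scene. Friction and masses are not known exactly. Their poses are not given: they have to be found in the camera images.
- key_grip (a point): centre of the steel cross handle of the largest T-handle hex key, a bar 110 mm long (x), 18 mm wide (y), 20 mm high (z, up, from tip to handle). Below its middle a steel hexagon shaft, 14 mm across flats, two flats facing along x, runs 100 mm down from the handle's underside. About 0.44 kg; it stands upright, loose, in the stand.
- key_tip (a point): the lower end of the same key, on its axis, 110 mm below key_grip; same axes. The last 3 mm are a round nose, 10 mm across, bevelled over its last 2 mm to 5 mm; above it the full hexagon begins.
- stand_hole (a point): centre of the mouth of the largest key's hole in the wooden stand block (66 x 205 mm, 65 mm high); z up. The hole is round, 18 mm across, 55 mm deep; the key stands on its bottom, its tip then 55 mm below this point. The other two keys stand 75 and 137 mm from it along the block, on this frame's -y side.
- hex_key: the largest key itself; origin at its tip.
- socket (a point): centre of the mouth of the loose screw's hexagon socket, at the head's top face, on its upright axis; z up. Socket 14.7 mm across flats, 9 mm deep, floor flat. At any angle the key's nose enters 3 mm; its hexagon drops home only within about 4 degrees of the socket's flats, which stand at an unknown angle (same again every 60 degrees; these axes turn with the reactor, not the screw).
- screw (a joint): how far the loose screw has been turned clockwise seen from above (rad). It starts between 0.15 and 0.55, drags at about 0.15 N m and comes up hard at 1.35, where the turning moment climbs steeply: 0.5 N m is tight enough, over some 0.9 N m the socket is overloaded. The reading says nothing of where the flats stand.
- reactor: steel bench pressure reactor, 224 mm across; origin under its centre, z up. Head plate 220 mm across, top 166 mm up; six screws on an 88 mm radius, heads 24 mm across in 26 mm counterbores, 6 mm below the plate. Fittings rise up to 62 mm above it. The loose screw lies 120 degrees clockwise from the x axis seen from above; the gauge stands 40 mm inward of it.
- key_mid: next smaller T-handle key in the stand, to be left alone; origin at its tip.
- key_small: smallest T-handle key in the stand, to be left alone; origin at its tip.
- flask: conical glass flask, 84 mm across, 118 mm high, standing on the bench; origin under its centre.
- tube_rack: white rack of blue-capped tubes, 75 x 150 mm, 68 mm high; origin under its centre.
- bottle: glass bottle with a blue cap, 70 mm across, 150 mm high; origin under its centre.
- spare_screw: spare cap screw standing on its head, 24 mm across, 56 mm high; origin under its centre.
Things that resemble listed ones, but are neither listed nor needed, are in the scene too. What is shaped like the hex_key but yellow is not meant.

How it is judged (in metres and radians):
On the way, in this order (a step that is already met when the one before it is completed fails the run):
1. the key is fully home in the loose screw's socket, before the screw is tight (z of key_tip in the frame of socket below -0.0065 m and horizontal distance between key_tip and socket below 0.003 m), for 0.1 s.
2. the screw has been turned up hard with the key home in it (value of joint screw above 1.29 rad and z of key_tip in the frame of socket below -0.005 m), for 0.1 s.
At the end, for the whole second after the job is handed in: The screw stands within 0.08 rad of its hard stop; the key is back in its own hole, tip at least 45 mm down and within 6 mm of the hole's axis, upright within 0.12 rad, at rest and released (value of joint screw above 1.27 rad and horizontal distance between key_tip and stand_hole below 0.006 m and z of key_tip in the frame of stand_hole below -0.045 m and angle between key_tip's own z axis and vertical below 0.12 rad and linear speed of hex_key below 0.02 m/s); the robot touches nothing.
It fails at once if the key is leaned on or forced against the reactor or a screw before it drops in (over 25 N) (contact force between hex_key and reactor above 25 N and not (z of key_tip in the frame of socket below -0.0042 m and horizontal distance between key_tip and socket below 0.003 m)).
It fails at once if the screw is wrenched past tight: contact forces of the key in the socket over 300 N, about 1 N m (contact force between hex_key and reactor above 300 N).
It fails at once if another thing is knocked or shifted by more than 25 mm (distance of any of key_mid, key_small, flask, tube_rack, bottle, spare_screw from where it was at the start of the episode above 0.025 m).
It also fails if it takes over 67 s, if anything falls off the work surface, if the arm or the gripper's body presses on something with over 40 N, if the wrist force passes 120 N, or if a joint passes its speed limit or range.

## Working session

There is one attempt and no reset: what is moved stays moved. The work goes in short steps, Python scripts to look and compute and a tool call to move; the robot and the scene stay as the last step left them, time stands still between calls to the robot, and variables do not carry over. Pictures are saved under pics/ and viewed, at most 10 in all, crops included, and the job is handed in when it is done.

Besides the shell and the picture viewer there is one more tool, called in YAML: its name, and indented under it one key for each argument. servo_tool: Moves the arm, as the interface text tells. Its arguments: {"type":"object","properties":{"moves":{"type":"array"},"force":{"type":"number"}},"required":["moves"]}

```bash
mkdir -p pics; ls; cat > h.py <<'E'
import numpy as np,cv2
from workcell import *
def w(p,c):
    k=calibration(c); return np.array(k["R"]).T@(np.array(p)-np.array(k["t"]))
def snap(c,f=None):
    im,d=camera(c)
    if f: cv2.imwrite("pics/"+f,im[:,:,::-1])
    return im,d
def cloud(d,c):
    k=calibration(c);K=np.array(k["camera_matrix"]);v,u=np.mgrid[:480,:640]
    P=np.stack([(u-K[0,2])/K[0,0]*d,(v-K[1,2])/K[1,1]*d,d],-1)
    return (P-np.array(k["t"]))@np.array(k["R"])
E
python3 - <<'E'
from h import *
print(get_obs(), grasp_offset)
for c in ["top","scene"]:
    snap(c,c+"1.png")
    for n in ["key_grip","stand_hole","socket","reactor","key_mid","key_small"]:
        print(c,n,[(np.round(w(r["xyz"],c),4),round(r["score"],2)) for r in mark_of(n,c)[:4]])
E
```

```text
pics
{'time': 0.0, 'q': array([6.76093327e+01, 5.01302421e+00, 1.00337470e+01, 9.50991708e+01,
       9.69628933e-04, 9.00005085e+01]), 'qd': array([-0.03537531,  0.08221637, -0.03346876, -0.05069775, -0.07476311,
       -0.01696822]), 'joint_efforts': array([-2.67213136e-04, -5.20381594e+01,  4.64805651e+01,  1.62712787e-02,
        2.34259852e-05,  2.14556428e-05]), 'ee_pos': array([0.2094144 , 0.50832507, 0.23055827]), 'tcp_rot': array([-1.79921552e+02, -9.68931805e-04,  1.57608823e+02]), 'wrist_force': array([ 0.27544752, -0.10432024, -0.07130273]), 'torque': array([0.03739801, 0.0070422 , 0.00401424]), 'grasp_force': 0.0, 'opening': 0.08598790135603149} 0.0187
top key_grip [(array([ 0.2887, -0.3121,  0.1086]), 0.93), (array([ 0.4999, -0.229 ,  0.1172]), 0.87)]
top stand_hole [(array([ 0.5037, -0.2292,  0.0617]), 0.69)]
top socket [(array([0.5339, 0.1076, 0.1591]), 0.79)]
top reactor []
top key_mid [(array([ 0.4814, -0.2975,  0.0109]), 0.75), (array([ 0.5061, -0.2278,  0.0618]), 0.48), (array([ 0.5013, -0.2275,  0.1215]), 0.43)]
top key_small [(array([ 0.4605, -0.3605,  0.0055]), 0.56)]
scene key_grip [(array([ 0.2237, -0.3464,  0.0789]), 0.91), (array([ 0.4998, -0.2321,  0.1144]), 0.88)]
scene stand_hole [(array([ 0.4997, -0.2295,  0.0628]), 0.92)]
scene socket [(array([0.5341, 0.1032, 0.1637]), 0.8), (array([ 0.4191,  0.3752, -0.004 ]), 0.73)]
scene reactor [(array([0.531 , 0.1041, 0.1631]), 0.19)]
scene key_mid [(array([ 0.4756, -0.2986,  0.0104]), 0.67)]
scene key_small [(array([ 0.4563, -0.3613,  0.0087]), 0.74)]
```

View pics/top1.png

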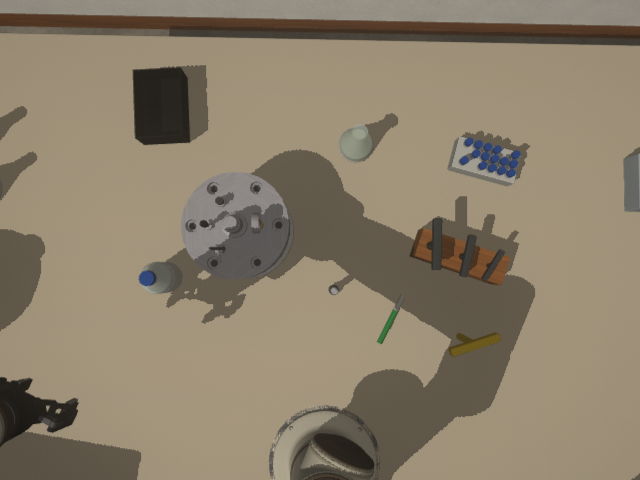

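View pics/scene1.png

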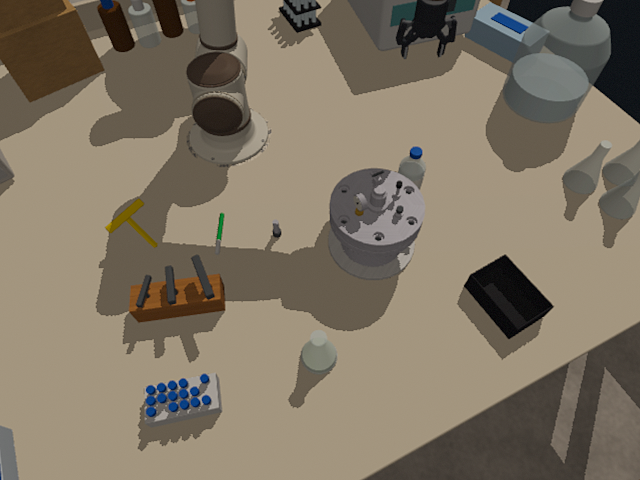

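The top view shows the reactor at (237,225), with a candidate screw at (279,225). The largest key's handle is at (437,244), nearly along world x, and the yellow decoy is at (475,345).

```bash
cat >> h.py <<'E'
from scipy.spatial.transform import Rotation as Ro
def pose():
    o=get_obs(); return np.array(o["ee_pos"]),Ro.from_euler("xyz",o["tcp_rot"],degrees=True)
def delta(p,yaw,roll=180,pitch=0):
    p0,R0=pose(); R1=Ro.from_euler("xyz",[roll,pitch,yaw],degrees=True)
    print("turn",np.round((R0.inv()*R1).as_rotvec(degrees=True),2),"shift now-axes",np.round(R0.inv().apply(p-p0),4),"shift after-turn",np.round(R1.inv().apply(p-p0),4))
E
python3 - <<'E'
from h import *
k=calibration("wrist");R=np.array(k["R"]);C=-R.T@k["t"]
p,R0=pose();print("cam in tool",R0.inv().apply(C-p),(R@R0.as_matrix()).round(3), k["camera_matrix"])
im,d=snap("top");P=cloud(d,"top")
x,y,z=P[...,0],P[...,1],P[...,2]
m=(abs(z-.166)<.004)&(abs(x-.53)<.2)&(abs(y-.19)<.2)&(d>0)
c,r=cv2.minEnclosingCircle(np.stack([x[m],y[m]],-1).astype(np.float32));print("reactor",c,r)
for n in ["key_grip"]:
  for r in cut_out(n,"top"):
    mm=r["mask"]&(d>0); Q=P[mm]; Q=Q[(Q[:,2]>.11)]
    if len(Q)>20: print(r["score"],cv2.minAreaRect(Q[:,:2].astype(np.float32)),np.median(Q[:,2]))
m=(abs(z-.065)<.004)&(abs(x-.48)<.12)&(abs(y+.3)<.15)
print(cv2.minAreaRect(P[m][:,:2].astype(np.float32)))
m=(z>.178)&(abs(x-.53)<.11)&(abs(y-.19)<.12)&(d>0)
n,l,s,ce=cv2.connectedComponentsWithStats(m.astype(np.uint8))
for i in range(1,n): print(s[i],P[l==i].mean(0).round(3),P[l==i][:,2].max())
delta(np.array([.50,.06,.36]),0)
E
```

```text
cam in tool [ 7.14491049e-02  8.44962650e-05 -1.43436763e-01] [[-0.     1.    -0.   ]
 [-0.959 -0.    -0.283]
 [-0.283  0.     0.959]] [[339.4704727    0.         322.9452866 ]
 [  0.         339.4704727  239.41261977]
 [  0.           0.           1.        ]]
reactor (0.5313497185707092, 0.194788858294487) 0.1101289838552475
0.78 ((0.5027129054069519, -0.22767652571201324), (0.019074363633990288, 0.10868506133556366), 88.74217987060547) 0.12904952603362246
((0.47964173555374146, -0.29946473240852356), (0.20613005757331848, 0.06647805124521255), 72.17459869384766)
[215 196   9   9  63] [0.578 0.223 0.189] 0.1941409467804515
[222 212  24  25 358] [0.53  0.191 0.208] 0.22678595130289525
[251 213  11  20 187] [0.532 0.145 0.219] 0.22835832957228847
[199 220  10   7  54] [0.529 0.247 0.209] 0.21629614234678474
[245 223   2   2   2] [0.533 0.17  0.178] 0.17845516192050445
[245 227   1   1   1] [0.526 0.171 0.181] 0.18078219314601152
[242 231   1   1   1] [0.518 0.177 0.18 ] 0.17972252379799283
[244 230   1   1   1] [0.52  0.173 0.178] 0.1784317008178298
[226 233   1   2   2] [0.512 0.209 0.179] 0.17944971579873334
[241 233   1   1   1] [0.514 0.179 0.18 ] 0.18015290984079715
[228 234   3   3   4] [0.51  0.203 0.179] 0.1807232650312573
[209 245  16  18 131] [0.476 0.22  0.197] 0.21440604128214402
turn [ -0.     0.   157.61] shift now-axes [-0.4395 -0.304  -0.1287] shift after-turn [ 0.2905  0.4485 -0.1287]
```

servo_tool:
  moves:
    - [[0, 0, 0], [-0.0395, -0.0276, -0.0117], 100]
    - [[0, 0, 0], [-0.0395, -0.0276, -0.0117], 100]
    - [[0, 0, 0], [-0.0395, -0.0276, -0.0117], 100]
    - [[0, 0, 0], [-0.0395, -0.0276, -0.0117], 100]
    - [[0, 0, 0], [-0.0395, -0.0276, -0.0117], 100]
    - [[0, 0, 0], [-0.0395, -0.0276, -0.0117], 100]
    - [[0, 0, 0], [-0.0395, -0.0276, -0.0117], 100]
    - [[0, 0, 0], [-0.0395, -0.0276, -0.0117], 100]
    - [[0, 0, 0], [-0.0395, -0.0276, -0.0117], 100]
    - [[0, 0, 0], [-0.0395, -0.0276, -0.0117], 100]
    - [[0, 0, 0], [-0.0395, -0.0276, -0.0117], 100]
    - [[0, 0, 8.5], [0, 0, 0], 100]

```text
time: 2.0
ee_pos: [0.498, 0.0581, 0.3602]
tcp_rot: [-180.0, 0.1, 149.0]
wrist_force: [0.1, 1.4, -0.1]
opening: 0.0854
grasp_force: 0.0
```

servo_tool:
  moves:
    - [[0, 0, 8.5], [0, 0, 0], 100]
    - [[0, 0, 8.5], [0, 0, 0], 100]
    - [[0, 0, 8.5], [0, 0, 0], 100]
    - [[0, 0, 8.5], [0, 0, 0], 100]
    - [[0, 0, 8.5], [0, 0, 0], 100]
    - [[0, 0, 8.5], [0, 0, 0], 100]
    - [[0, 0, 8.5], [0, 0, 0], 100]
    - [[0, 0, 8.5], [0, 0, 0], 100]
    - [[0, 0, 8.5], [0, 0, 0], 100]

```text
time: 2.9
ee_pos: [0.4956, 0.0623, 0.36]
tcp_rot: [180.0, 0.0, 72.3]
wrist_force: [0.3, 0.5, -0.6]
opening: 0.0855
grasp_force: 0.0
```

servo_tool:
  moves:
    - [[0, 0, 8.5], [0, 0, 0], 100]
    - [[0, 0, 8.5], [0, 0, 0], 100]
    - [[0, 0, 8.5], [0, 0, 0], 100]
    - [[0, 0, 8.5], [0, 0, 0], 100]
    - [[0, 0, 8.5], [0, 0, 0], 100]
    - [[0, 0, 8.5], [0, 0, 0], 100]
    - [[0, 0, 8.5], [0, 0, 0], 100]
    - [[0, 0, 8.5], [0, 0, 0], 100]
    - [[0, 0, 4], [0, 0, 0], 100]

```text
time: 3.8
ee_pos: [0.4977, 0.0327, 0.36]
tcp_rot: [-178.7, 0.0, 3.2]
wrist_force: [1.1, -0.5, -0.0]
opening: 0.0856
grasp_force: 0.0
```

```bash
python3 - <<'E'
from h import *
print(get_obs()["q"].round(1),get_obs()["time"])
im,d=snap("wrist","wrist1.png");P=cloud(d,"wrist");print(pose()[0],pose()[1].as_euler("xyz",degrees=True))
for r in mark_of("socket","wrist")[:4]: print(w(r["xyz"],"wrist").round(4),r["score"])
x,y,z=P[...,0],P[...,1],P[...,2]
m=(abs(z-.166)<.003)&(abs(x-.53)<.2)&(abs(y-.19)<.2)&(d>0)
c,r=cv2.minEnclosingCircle(np.stack([x[m],y[m]],-1).astype(np.float32));print("reactor",c,r,np.median(z[m]))
# head level near the screw
m=(np.hypot(x-.532,y-.107)<.018)&(z<.1645)&(z>.155);m=m.astype(bool)
Q=P[m];print(len(Q),Q.mean(0),np.median(Q[:,2]),cv2.minEnclosingCircle(Q[:,:2].astype(np.float32)))
m=(np.hypot(x-.532,y-.107)<.018)&(z<.155);Q=P[m];print(len(Q),Q.mean(0) if len(Q) else 0)
delta(np.array([.5027,-.2277,.25]),-1.3)
E
```

```text
[  3.    3.2  23.  109.9   1.3 179.8] 3.8
[0.49777877 0.0302235  0.36001234] [-1.78695080e+02  4.72331430e-02  2.81377267e+00]
[0.5392 0.1069 0.1634] 0.97
reactor (0.5328875184059143, 0.19218914210796356) 0.11062489449977875 0.16699643340469367
341 [0.53446128 0.10553102 0.16074224] 0.16086137972128406 ((0.5348649621009827, 0.10500717163085938), 0.012906947173178196)
251 [0.53433192 0.1015643  0.11099965]
turn [-1.29  0.09  4.18] shift now-axes [-0.008   0.261   0.1042] shift after-turn [0.0108 0.2585 0.11  ]
```

View pics/wrist1.png

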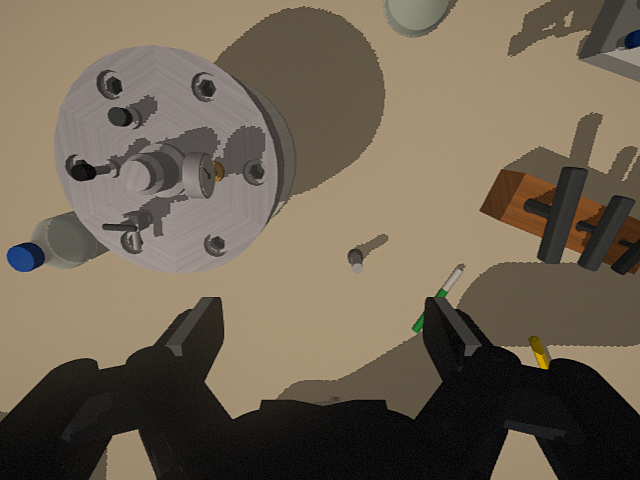

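The gauge dial at (205,175) faces the screw at (257,172), which confirms the target. The last joint ran into its limit, so I'll use yaw of about 180° instead.

servo_tool:
  moves:
    - [[-1.3, 0, 0], [-0.001, 0.043, 0.0], 50]
    - [[0, 0, -8.55], [0, 0.045, 0.02], 50]
    - [[0, 0, -8.55], [0, 0.045, 0.02], 50]
    - [[0, 0, -8.55], [0, 0.045, 0.02], 50]
    - [[0, 0, -8.55], [0, 0, 0.02], 50]
    - [[0, 0, -8.55], [0, 0, 0], 50]
    - [[0, 0, -8.55], [0, 0, 0], 50]
    - [[0, 0, -8.55], [0, 0, 0], 50]
    - [[0, 0, -8.55], [0, 0, 0], 50]
    - [[0, 0, -8.55], [0, 0, 0], 50]
    - [[0, 0, -8.55], [0, 0, 0], 50]
    - [[0, 0, -8.55], [0, 0, 0], 50]

```text
time: 5.1
ee_pos: [0.5242, -0.1356, 0.2818]
tcp_rot: [-180.0, 0.0, 96.3]
wrist_force: [-0.0, 0.5, -0.1]
opening: 0.0425
grasp_force: 0.0
```

servo_tool:
  moves:
    - [[0, 0, -8.55], [0, 0, 0], 50]
    - [[0, 0, -8.55], [0, 0, 0], 50]
    - [[0, 0, -8.55], [0, 0, 0], 50]
    - [[0, 0, -8.55], [0, 0, 0], 50]
    - [[0, 0, -8.55], [0, 0, 0], 50]
    - [[0, 0, -8.55], [0, 0, 0], 50]
    - [[0, 0, -8.55], [0, 0, 0], 50]
    - [[0, 0, -8.55], [0, 0, 0], 50]
    - [[0, 0, -8.55], [0, 0, 0], 50]

```text
time: 6.0
ee_pos: [0.5241, -0.1357, 0.2818]
tcp_rot: [-180.0, -0.0, 173.2]
wrist_force: [0.3, 0.1, 0.6]
opening: 0.0427
grasp_force: 0.0
```

```bash
python3 - <<'E'
from h import *
print(get_obs()["q"].round(1),pose()[0],pose()[1].as_euler("xyz",degrees=True))
delta(np.array([.5027,-.2277,.25]),178.7)
E
```

```text
[-14.5   5.3  16.1 100.9  -0.   -7.7] [ 0.52414813 -0.13565328  0.28179759] [-1.79981519e+02 -4.73637520e-02  1.73245273e+02]
turn [-0.02 -0.05 -5.45] shift now-axes [ 0.0104 -0.0939  0.0318] shift after-turn [ 0.0194 -0.0925  0.0318]
```

servo_tool:
  moves:
    - [[0, 0, -5.45], [0, 0, 0], 50]
    - [[0, 0, 0], [0.0097, -0.0462, 0.0159], 50]
    - [[0, 0, 0], [0.0097, -0.0462, 0.0159], 50]
    - [[0, 0, 0], [0, 0, 0], 50]
    - [[0, 0, 0], [0, 0, 0], 50]

```text
time: 6.5
ee_pos: [0.5015, -0.2284, 0.2496]
tcp_rot: [180.0, -0.1, 178.2]
wrist_force: [-0.1, 0.2, -0.6]
opening: 0.0425
grasp_force: 0.0
```

```bash
python3 - <<'E'
from h import *
im,d=snap("wrist","wrist2.png");P=cloud(d,"wrist");p,R=pose();print(p,R.as_euler("xyz",degrees=True))
for r in mark_of("key_grip","wrist")[:3]: print(w(r["xyz"],"wrist").round(4),r["score"])
for r in mark_of("stand_hole","wrist")[:3]: print(w(r["xyz"],"wrist").round(4),r["score"])
x,y,z=P[...,0],P[...,1],P[...,2]
m=(abs(z-.130)<.004)&(np.hypot(x-.503,y+.228)<.07)&(d>0)
n,l,s,_=cv2.connectedComponentsWithStats(m.astype(np.uint8))
for i in range(1,n):
  if s[i,4]>80:
    Q=P[l==i]; print(s[i],cv2.minAreaRect(Q[:,:2].astype(np.float32)),np.median(Q[:,2]))
E
```

```text
[ 0.50192332 -0.22765588  0.2501719 ] [ 1.79998859e+02 -4.65721814e-02  1.78282375e+02]
[ 0.501  -0.2302  0.1177] 0.63
[ 0.5045 -0.2248  0.0681] 0.88
[ 306  161   24  133 2932] ((0.5007479190826416, -0.23170353472232819), (0.017878713086247444, 0.1089981347322464), 88.56470489501953) 0.13081098170004807
```

View pics/wrist2.png

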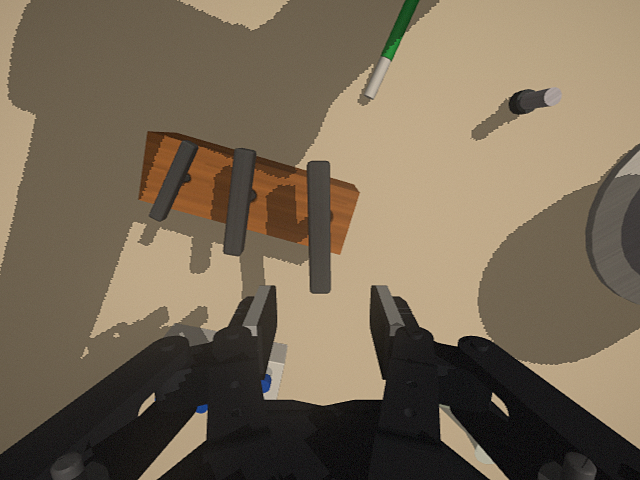

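The handle sits at (319,228), between the fingers, and the way down is clear. I'll descend and grip.

servo_tool:
  force: 60
  moves:
    - [[0, 0, 0], [0, -0.002, 0.045], 50]
    - [[0, 0, 0], [0, 0, 0.045], 50]
    - [[0, 0, 0], [0, 0, 0.035], 50]
    - [[0, 0, 0], [0, 0, 0.024], 50]
    - [[0, 0, 0], [0, 0, 0], 50]
    - [[0, 0, 0], [0, 0, 0], 30]
    - [[0, 0, 0], [0, 0, 0], 15]
    - [[0, 0, 0], [0, 0, 0], 10]
    - [[0, 0, 0], [0, 0, 0], 10]
    - [[0, 0, 0], [0, 0, 0], 10]

```text
time: 7.65
ee_pos: [0.5027, -0.2302, 0.1032]
tcp_rot: [-179.9, 0.1, 178.3]
wrist_force: [-0.6, -0.5, 6.4]
opening: 0.0169
grasp_force: 61.7
```

```bash
python3 - <<'E'
from h import *
o=get_obs();print({k:np.round(o[k],4) for k in o})
E
```

```text
{'time': np.float64(7.65), 'q': array([-2.46026e+01,  4.61020e+00, -4.46900e+00,  8.07610e+01,
       -8.40000e-03, -2.29094e+01]), 'qd': array([ 0.0354, -0.0923, -0.124 ,  0.0562,  0.0582, -0.0316]), 'joint_efforts': array([-4.64100e-01, -4.82301e+01,  4.35245e+01, -1.97500e-01,
       -3.55600e-01, -9.00000e-04]), 'ee_pos': array([ 0.5027, -0.2302,  0.1032]), 'tcp_rot': array([-1.799300e+02,  1.438000e-01,  1.783069e+02]), 'wrist_force': array([-0.5739, -0.5413,  6.4253]), 'torque': array([ 0.2831, -0.0558,  0.0039]), 'grasp_force': np.float64(61.7428), 'opening': np.float64(0.0169)}
```

servo_tool:
  force: 80
  moves:
    - [[0, 0, 0], [0, 0, -0.01], 10]
    - [[0, 0, 0], [0, 0, -0.03], 10]
    - [[0, 0, 0], [0, 0, -0.04], 10]
    - [[0, 0, 0], [0, 0, -0.04], 10]
    - [[0, 0, 0], [0, 0, -0.04], 10]
    - [[0, 0, 0], [0, 0, -0.027], 10]
    - [[0, 0, 0], [0, 0, 0], 10]
    - [[0, 0, 0], [0, 0, 0], 10]

```text
time: 8.45
ee_pos: [0.5019, -0.2301, 0.2875]
tcp_rot: [-180.0, -0.1, 178.3]
wrist_force: [-0.5, 0.3, -5.2]
opening: 0.0169
grasp_force: 79.5
```

```bash
python3 - <<'E'
from h import *
o=get_obs();print({k:np.round(o[k],4) for k in ["wrist_force","torque","ee_pos","tcp_rot","opening"]})
im,d=snap("wrist","wrist3.png")
p,R=pose();P=cloud(d,"wrist");T=R.inv().apply((P-p).reshape(-1,3)).reshape(P.shape)
for n in ["key_tip","key_grip"]:
  for r in mark_of(n,"wrist")[:2]: print(n,R.inv().apply(w(r["xyz"],"wrist")-p).round(4),r["score"])
for r in cut_out("hex_key","wrist")[:1]:
  m=r["mask"]&(d>0);Q=T[m];print(r["score"],len(Q),Q.min(0),Q.max(0))
  top=Q[(Q[:,2]<-.025)];print("top",len(top),cv2.minAreaRect(top[:,:2].astype(np.float32)),np.median(top[:,2]))
  for a in range(0,100,10):
    s=Q[(Q[:,2]>a/1000)&(Q[:,2]<(a+10)/1000)]
    if len(s): print(a,len(s),s.min(0).round(4),s.max(0).round(4),s.mean(0).round(4))
E
```

```text
{'wrist_force': array([-0.5269,  0.3357, -5.2154]), 'torque': array([0.0106, 0.0253, 0.0077]), 'ee_pos': array([ 0.5019, -0.2301,  0.2875]), 'tcp_rot': array([-1.799900e+02, -6.160000e-02,  1.782924e+02]), 'opening': np.float64(0.0169)}
key_tip [ 0.0363 -0.1272  0.2763] 0.31
key_grip [ 0.0021 -0.0001 -0.0113] 0.88
0.9 10196 [-0.29119381 -0.01041533 -0.07618545] [0.05674514 0.03341593 0.28941553]
top 9353 ((0.01062331348657608, -0.00025024358183145523), (0.0912771075963974, 0.01780226267874241), 0.15507398545742035) -0.02672237670405336
```

View pics/wrist3.png

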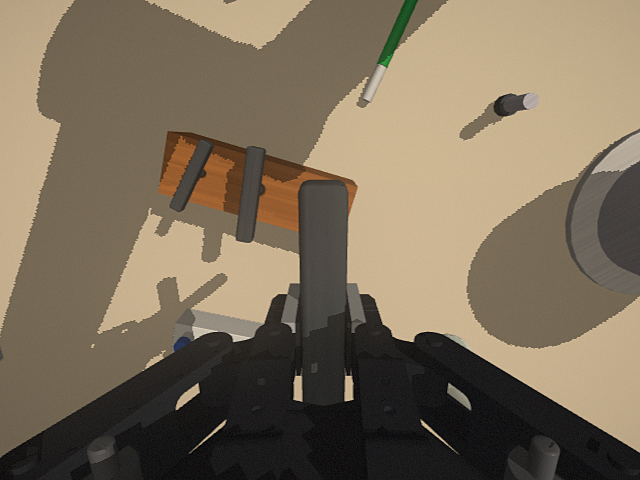

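servo_tool:
  moves:
    - [[0, 0, 0], [-0.005, 0.046, -0.003], 10]
    - [[0, 0, 0], [-0.005, 0.046, -0.003], 10]
    - [[0, 0, 0], [-0.005, 0.046, -0.003], 10]
    - [[0, 0, 0], [-0.005, 0.046, -0.003], 10]
    - [[0, 0, 0], [-0.005, 0.046, 0], 10]
    - [[0, 0, 0], [0, 0, 0], 10]
    - [[0, 0, 0], [0, 0, 0], 10]
    - [[0, 0, 0], [0, 0, 0], 10]

```text
time: 9.45
ee_pos: [0.5334, -0.0014, 0.2994]
tcp_rot: [-180.0, -0.1, 178.3]
wrist_force: [0.0, -0.3, -3.9]
opening: 0.0164
grasp_force: 80.2
```

```bash
python3 - <<'E'
from h import *
p,R=pose();print(p)
for c in ["wrist","top"]:
  im,d=snap(c,c+"4.png");P=cloud(d,c)
  for n in ["socket","screw"]:
    for r in mark_of(n,c)[:2]: print(c,n,w(r["xyz"],c).round(4),r["score"])
  x,y,z=P[...,0],P[...,1],P[...,2]
  m=(abs(z-.166)<.003)&(abs(x-.53)<.13)&(abs(y-.193)<.13)&(d>0)
  Q=P[m][:,:2].astype(np.float32)
  # rim edge fit: outermost per angle
  a=np.degrees(np.arctan2(Q[:,1]-.193,Q[:,0]-.532)).astype(int);rr=np.hypot(Q[:,0]-.532,Q[:,1]-.193)
  E=np.array([Q[a==k][rr[a==k].argmax()] for k in np.unique(a)]);E=E[np.hypot(E[:,0]-.532,E[:,1]-.193)>.1]
  A=np.c_[2*E,np.ones(len(E))];s=np.linalg.lstsq(A,(E**2).sum(1),rcond=None)[0];print(c,"rim",s[:2],np.sqrt(s[2]+s[0]**2+s[1]**2),len(E),np.median(z[m]))
  m=(np.hypot(x-.534,y-.106)<.018)&(z<.1635)&(z>.156)&(d>0);Q=P[m]
  if len(Q)>5: print("head",len(Q),np.median(Q[:,2]),cv2.minEnclosingCircle(Q[:,:2].astype(np.float32)))
  K=np.array(calibration(c)["camera_matrix"]);k=calibration(c);q=K@(np.array(k["R"])@[.534,.106,.16]+k["t"]);print("px",q[:2]/q[2])
E
```

```text
[ 0.53339037 -0.00135035  0.29935628]
wrist socket [0.5364 0.1066 0.1642] 0.68
wrist socket [5.350e-01 3.000e-04 2.073e-01] 0.3Traceback (most recent call last):
  File "<stdin>", line 6, in <module>
ValueError: it knows: bottle, flask, hex_key, key_grip, key_mid, key_small, key_tip, reactor, socket, spare_screw, stand_hole, tube_rack
```

View pics/wrist4.png

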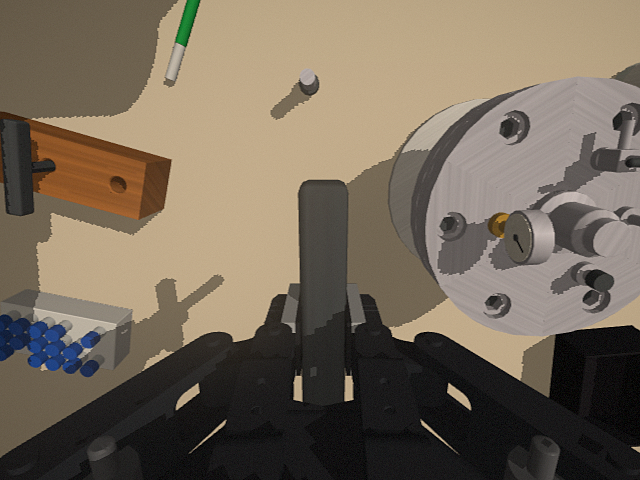

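The socket is at (452,225), in front of the gauge dial at (517,242). The empty stand hole is at (118,185).

```bash
python3 - <<'E'
from h import *
p,R=pose();print(p)
for c in ["wrist","top"]:
  im,d=snap(c);P=cloud(d,c)
  for n in ["socket","stand_hole"]:
    for r in mark_of(n,c)[:2]: print(c,n,w(r["xyz"],c).round(4),r["score"])
  x,y,z=P[...,0],P[...,1],P[...,2]
  m=(abs(z-.166)<.004)&(abs(x-.53)<.13)&(abs(y-.193)<.13)&(d>0)
  Q=P[m][:,:2].astype(np.float32)
  a=np.degrees(np.arctan2(Q[:,1]-.193,Q[:,0]-.532)).astype(int);rr=np.hypot(Q[:,0]-.532,Q[:,1]-.193)
  E=np.array([Q[a==k][rr[a==k].argmax()] for k in np.unique(a)]);E=E[np.hypot(E[:,0]-.532,E[:,1]-.193)>.1]
  A=np.c_[2*E,np.ones(len(E))];s=np.linalg.lstsq(A,(E**2).sum(1),rcond=None)[0];print(c,"rim",s[:2],np.sqrt(s[2]+s[0]**2+s[1]**2),len(E),np.median(z[m]))
  for k in range(6):
    t=np.radians(-90+60*k+1);cx,cy=.532+.088*np.cos(t),.193+.088*np.sin(t)
    m=(np.hypot(x-cx,y-cy)<.018)&(z<.1635)&(z>.156)&(d>0);Q=P[m]
    if len(Q)>5: print("head",k,len(Q),np.median(Q[:,2]),cv2.minEnclosingCircle(Q[:,:2].astype(np.float32)))
c="wrist";im,d=snap(c);P=cloud(d,c);k=calibration(c);K=np.array(k["camera_matrix"]);
cv2.imwrite("pics/crops.png",np.hstack([cv2.resize(im[195:255,422:482,::-1],(390,390),interpolation=cv2.INTER_CUBIC),cv2.resize(im[155:215,88:148,::-1],(390,390),interpolation=cv2.INTER_CUBIC)]))
def ray(u,v,h):
  C=-np.array(k["R"]).T@k["t"];r=np.array(k["R"]).T@np.linalg.solve(K,[u,v,1]);return C+r*(h-C[2])/r[2]
print("screw px",ray(452,225,.16),"hole px",ray(118,185,.065))
E
```

```text
[ 0.53345925 -0.00189981  0.29970273]
wrist socket [0.5366 0.1124 0.1642] 0.74
wrist stand_hole [ 0.5048 -0.2244  0.063 ] 0.72
wrist rim [0.53265824 0.19288714] 0.10921107654521299 265 0.16702156679072977
head 0 437 0.16081719903625372 ((0.535968542098999, 0.1069379597902298), 0.012784634716808796)
head 1 346 0.1607764758336811 ((0.6126632690429688, 0.15464352071285248), 0.01258932612836361)
head 2 319 0.16099535112022 ((0.6098653674125671, 0.24309208989143372), 0.012235897593200207)
head 4 364 0.16103237280446933 ((0.4545636475086212, 0.23790942132472992), 0.012303324416279793)
head 5 564 0.1610283891172268 ((0.4575546085834503, 0.14859364926815033), 0.012868725694715977)
top socket [0.5358 0.1053 0.1614] 0.72
top stand_hole [ 0.505  -0.2295  0.0618] 0.8
top rim [0.53126998 0.19446393] 0.10840454960921571 358 0.16635736902610174
head 0 74 0.16057577237199616 ((0.5336524248123169, 0.10421701520681381), 0.017650043591856956)
head 1 78 0.16045206550189037 ((0.6089906096458435, 0.15310955047607422), 0.01534006092697382)
head 2 80 0.16077332327310617 ((0.6092059016227722, 0.24035775661468506), 0.014869140461087227)
head 3 72 0.16016478677780122 ((0.532650351524353, 0.2823845446109772), 0.015947433188557625)
head 4 71 0.16091107155041784 ((0.45169180631637573, 0.2366219311952591), 0.014725119806826115)
head 5 72 0.16036362059030518 ((0.4562714993953705, 0.14682036638259888), 0.01689412258565426)
screw px [0.53625071 0.10977184 0.16      ] hole px [ 0.50391593 -0.22774382  0.065     ]
```

View pics/crops.png

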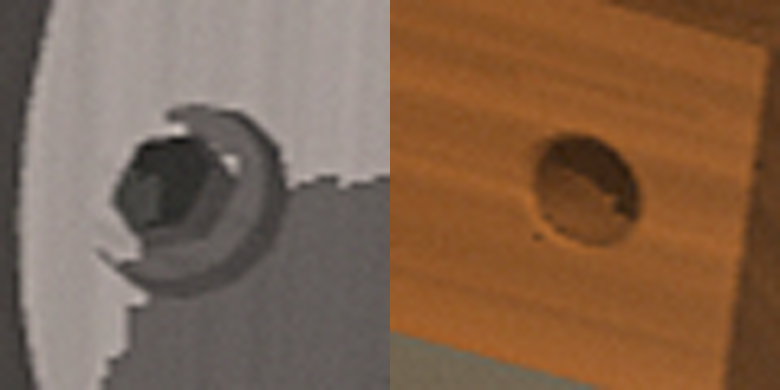

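```bash
python3 - <<'E'
from h import *
p,R=pose();im,d=snap("wrist");P=cloud(d,"wrist");T=R.inv().apply((P-p).reshape(-1,3)).reshape(P.shape)
m=(T[...,0]>-.02)&(T[...,0]<.06)&(abs(T[...,1])<.0075)&(abs(T[...,2]+.0267)<.005)&(d>0)
Q=T[m];A=np.c_[Q[:,0],Q[:,1],np.ones(len(Q))];s,res,_,_=np.linalg.lstsq(A,Q[:,2],rcond=None);print(len(Q),np.degrees(s[:2]),s[2],(A@s-Q[:,2]).std())
for a in range(0,57,7):
  q=Q[(Q[:,0]>a/1e3)&(Q[:,0]<(a+7)/1e3)]
  if len(q): print(a,len(q),np.median(q[:,2]))
im,d=snap("scene","scene5.png")
for r in mark_of("key_tip","scene")[:2]+mark_of("key_grip","scene")[:2]: print(w(r["xyz"],"scene").round(4),r["score"])
k=calibration("scene");K=np.array(k["camera_matrix"])
for X in ([p[0],p[1],.32],[p[0],p[1],.205]):
  q=K@(np.array(k["R"])@X+k["t"]);print(q[:2]/q[2])
E
```

```text
7681 [ 1.17834018 -0.07364833] -0.027047175506432285 0.0006740982028815217
0 635 -0.026932402954016072
7 654 -0.02686120000716654
14 677 -0.026713468888328977
21 723 -0.026620638892972677
28 748 -0.026514526463056694
35 777 -0.0263773068419683
42 831 -0.02622989935088362
49 886 -0.025975026121575633
56 108 -0.02365654653637208
[ 0.2751 -0.32    0.0106] 0.85
[ 0.5338 -0.0011  0.2073] 0.78
[ 0.5288 -0.0033  0.3152] 0.96
[ 0.1804 -0.3702  0.0056] 0.59
[298.24454456 194.02862108]
[300.68124074 227.21958285]
```

servo_tool:
  moves:
    - [[0, 1.0, 0], [0, 0.03, 0], 10]
    - [[0, 0, 0], [0, 0.04, 0], 10]
    - [[0, 0, 0], [0, 0.038, 0.01], 10]
    - [[0, 0, 0], [0, 0, 0.01], 10]
    - [[0, 0, 0], [0, 0, 0], 10]
    - [[0, 0, 0], [0, 0, 0], 10]

```text
time: 10.7
ee_pos: [0.5364, 0.1068, 0.2801]
tcp_rot: [-180.0, -1.1, 178.3]
wrist_force: [-0.4, -0.3, -3.5]
opening: 0.0167
grasp_force: 80.5
```

```bash
python3 - <<'E'
from h import *
o=get_obs();print({k:np.round(o[k],4) for k in ["time","wrist_force","torque","ee_pos","tcp_rot","q"]})
p,R=pose()
im,d=snap("scene");
for c in ["scene","top"]:
  if c=="top": snap(c)
  for n in ["key_tip","socket"]:
    for r in mark_of(n,c)[:2]: print(c,n,w(r["xyz"],c).round(4),r["score"])
cv2.imwrite("pics/scene6.png",cv2.resize(im[130:250,320:440,::-1],(600,600),interpolation=cv2.INTER_CUBIC))
delta(np.array([.5365,.106,.278]),178.3,180,0)
E
```

```text
{'time': np.float64(10.7), 'wrist_force': array([-0.3503, -0.2734, -3.4566]), 'torque': array([-0.0459, -0.0045, -0.0065]), 'ee_pos': array([0.5364, 0.1068, 0.2801]), 'tcp_rot': array([-179.9689,   -1.0584,  178.2953]), 'q': array([ 11.1513,   7.0761,  17.8508, 101.8135,   0.2052,  12.8538])}
scene key_tip [ 0.2755 -0.3177  0.0073] 0.81
scene key_tip [0.5331 0.1063 0.1858] 0.74
scene socket [0.5315 0.1059 0.161 ] 0.79
top key_tip [ 0.2777 -0.3134  0.0071] 0.67
turn [-0.   -1.01 -0.06] shift now-axes [ 0.0001 -0.0006  0.0024] shift after-turn [ 0.0001 -0.0006  0.0024]
```

View pics/scene6.png

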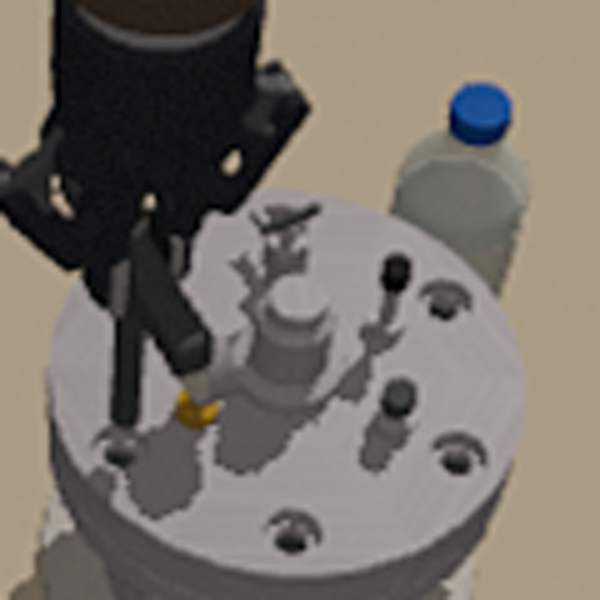

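The key tip hangs just above the counterbore at (120,450). I'll go down gently.

servo_tool:
  moves:
    - [[0, 0, 0], [-0.0002, 0, 0.012], 10]
    - [[0, 0, 0], [-0.0002, 0, 0.01], 10]
    - [[0, 0, 0], [0, 0, 0.002], 10]
    - [[0, 0, 0], [0, 0, 0.001], 10]
    - [[0, 0, 0], [0, 0, 0.001], 10]

```text
time: 11.5
ee_pos: [0.5364, 0.1072, 0.2543]
tcp_rot: [-180.0, -1.0, 178.3]
wrist_force: [0.1, 0.9, -5.2]
opening: 0.0166
grasp_force: 80.5
```

servo_tool:
  moves:
    - [[0, 0, 0], [0, 0, 0.001], 10]
    - [[0, 0, 0], [0, 0, 0.0007], 10]

```text
time: 11.7
ee_pos: [0.5365, 0.1072, 0.2525]
tcp_rot: [-180.0, -1.0, 178.3]
wrist_force: [-0.1, -0.3, -4.2]
opening: 0.0168
grasp_force: 80.5
```

servo_tool:
  moves:
    - [[0, 0, 0], [0, 0, 0.0007], 10]
    - [[0, 0, 0], [0, 0, 0], 10]

```text
time: 11.9
ee_pos: [0.5365, 0.1072, 0.2519]
tcp_rot: [-180.0, -1.0, 178.3]
wrist_force: [0.8, -0.6, -2.6]
opening: 0.0165
grasp_force: 80.9
```

servo_tool:
  moves:
    - [[0, 0, 0], [0, 0, 0.0007], 10]
    - [[0, 0, 0], [0, 0, 0], 10]

```text
time: 12.1
ee_pos: [0.5365, 0.1072, 0.2514]
tcp_rot: [-180.0, -1.0, 178.3]
wrist_force: [0.5, -0.3, 0.1]
opening: 0.0166
grasp_force: 81.4
```

servo_tool:
  moves:
    - [[0, 0, 0], [0, 0, 0.0007], 10]
    - [[0, 0, 0], [0, 0, 0], 10]

```text
time: 12.3
ee_pos: [0.5365, 0.1072, 0.2509]
tcp_rot: [180.0, -1.0, 178.3]
wrist_force: [0.6, -0.4, 4.1]
opening: 0.0167
grasp_force: 82.0
```

servo_tool:
  moves:
    - [[0, 0, 0], [0, 0, -0.0015], 10]
    - [[0, 0, 0], [0, 0.001, 0], 10]
    - [[0, 0, 0], [0, 0, 0], 10]

```text
time: 12.6
ee_pos: [0.5364, 0.108, 0.2514]
tcp_rot: [-179.9, -1.1, 178.3]
wrist_force: [-0.3, -2.3, 0.2]
opening: 0.0162
grasp_force: 81.3
```

servo_tool:
  moves:
    - [[0, 0, 0], [0, 0.001, 0], 10]
    - [[0, 0, 0], [0, 0, 0], 10]

```text
time: 12.8
ee_pos: [0.5364, 0.1087, 0.2515]
tcp_rot: [-179.9, -1.1, 178.3]
wrist_force: [-0.0, -4.9, -0.9]
opening: 0.0166
grasp_force: 81.2
```

servo_tool:
  moves:
    - [[0, 0, 0], [0, 0.001, 0], 10]
    - [[0, 0, 0], [0, 0, 0], 10]

```text
time: 13.0
ee_pos: [0.5364, 0.1094, 0.2515]
tcp_rot: [-179.9, -1.1, 178.3]
wrist_force: [-0.4, -5.8, 0.6]
opening: 0.0169
grasp_force: 81.2
```

servo_tool:
  moves:
    - [[0, 0, 0], [0, 0, -0.001], 10]
    - [[0, 0, 0], [0, 0, 0], 10]

```text
time: 13.2
ee_pos: [0.5365, 0.1105, 0.2525]
tcp_rot: [180.0, -1.1, 178.3]
wrist_force: [-0.5, -1.1, -0.2]
opening: 0.0162
grasp_force: 81.2
```

servo_tool:
  moves:
    - [[0, 0, 0], [0, 0.001, 0], 10]
    - [[0, 0, 0], [0, 0, 0], 10]

```text
time: 13.4
ee_pos: [0.5365, 0.1113, 0.2527]
tcp_rot: [-180.0, -1.0, 178.3]
wrist_force: [0.5, -1.8, 0.6]
opening: 0.0167
grasp_force: 81.3
```

servo_tool:
  moves:
    - [[0, 0, 0], [0, -0.002, 0], 10]
    - [[0, 0, 0], [0, 0, 0], 10]

```text
time: 13.6
ee_pos: [0.5364, 0.1096, 0.2527]
tcp_rot: [179.9, -1.0, 178.3]
wrist_force: [0.5, 0.9, -2.0]
opening: 0.0169
grasp_force: 81.2
```

servo_tool:
  moves:
    - [[0, 0, 0], [0, -0.001, 0], 10]
    - [[0, 0, 0], [0, 0, 0], 10]

```text
time: 13.8
ee_pos: [0.5364, 0.1083, 0.2525]
tcp_rot: [180.0, -1.1, 178.3]
wrist_force: [1.1, 0.4, -1.9]
opening: 0.0171
grasp_force: 81.0
```

servo_tool:
  moves:
    - [[0, 0, 0], [0, -0.001, 0], 10]
    - [[0, 0, 0], [0, 0, 0], 10]

```text
time: 14.0
ee_pos: [0.5362, 0.1069, 0.2521]
tcp_rot: [-180.0, -1.1, 178.3]
wrist_force: [0.1, 0.4, -4.8]
opening: 0.0167
grasp_force: 80.7
```

servo_tool:
  moves:
    - [[0, 0, 0], [0, -0.001, 0], 10]
    - [[0, 0, 0], [0, 0, 0], 10]

```text
time: 14.2
ee_pos: [0.5363, 0.106, 0.2524]
tcp_rot: [-180.0, -1.1, 178.3]
wrist_force: [1.0, -0.1, -5.0]
opening: 0.0168
grasp_force: 80.7
```

servo_tool:
  moves:
    - [[0, 0, 0], [0, -0.001, 0], 10]
    - [[0, 0, 0], [0, 0, 0], 10]

```text
time: 14.4
ee_pos: [0.5363, 0.1051, 0.2526]
tcp_rot: [-180.0, -1.1, 178.3]
wrist_force: [-0.2, 0.7, -4.1]
opening: 0.017
grasp_force: 80.7
```

servo_tool:
  moves:
    - [[0, 0, 0], [0, -0.001, 0], 10]
    - [[0, 0, 0], [0, 0, 0], 10]

```text
time: 14.6
ee_pos: [0.5363, 0.1041, 0.2527]
tcp_rot: [-180.0, -1.0, 178.3]
wrist_force: [0.6, -0.3, -5.3]
opening: 0.0165
grasp_force: 80.7
```

servo_tool:
  moves:
    - [[0, 0, 0], [0, 0, 0.001], 10]
    - [[0, 0, 0], [0, 0, 0], 10]

```text
time: 14.8
ee_pos: [0.5363, 0.1042, 0.2517]
tcp_rot: [-180.0, -1.0, 178.3]
wrist_force: [0.3, 0.0, -3.4]
opening: 0.0166
grasp_force: 80.7
```

servo_tool:
  moves:
    - [[0, 0, 0], [0, 0, 0.001], 10]
    - [[0, 0, 0], [0, 0, 0], 10]

```text
time: 15.0
ee_pos: [0.5363, 0.1044, 0.2505]
tcp_rot: [180.0, -1.1, 178.3]
wrist_force: [0.9, 0.9, -3.5]
opening: 0.0168
grasp_force: 80.6
```

servo_tool:
  moves:
    - [[0, 0, 0], [0, 0.0005, 0.0007], 10]
    - [[0, 0, 0], [0, 0, 0], 10]

```text
time: 15.2
ee_pos: [0.5363, 0.1047, 0.2501]
tcp_rot: [-180.0, -1.0, 178.3]
wrist_force: [0.1, 1.0, -2.0]
opening: 0.0168
grasp_force: 81.0
```

servo_tool:
  moves:
    - [[0, 0, 0], [0, 0, 0.0007], 10]
    - [[0, 0, 0], [0, 0, 0], 10]

```text
time: 15.4
ee_pos: [0.5363, 0.1048, 0.2492]
tcp_rot: [180.0, -1.0, 178.3]
wrist_force: [0.8, 1.4, -3.1]
opening: 0.0166
grasp_force: 80.8
```

servo_tool:
  moves:
    - [[0, 0, 0], [0, 0.0006, 0.0005], 10]
    - [[0, 0, 0], [0, 0, 0], 10]

```text
time: 15.6
ee_pos: [0.5363, 0.1052, 0.2488]
tcp_rot: [-180.0, -1.0, 178.3]
wrist_force: [0.5, 0.3, -3.1]
opening: 0.0168
grasp_force: 80.9
```

servo_tool:
  moves:
    - [[0, 0, 0], [0, 0, 0.0007], 10]
    - [[0, 0, 0], [0, 0, 0], 10]

```text
time: 15.8
ee_pos: [0.5363, 0.1053, 0.2481]
tcp_rot: [-180.0, -1.0, 178.3]
wrist_force: [-0.5, -0.7, -1.8]
opening: 0.0166
grasp_force: 81.0
```

servo_tool:
  moves:
    - [[0, 0, 0], [0, 0, 0.0008], 10]
    - [[0, 0, 0], [0, 0, 0], 10]

```text
time: 16.0
ee_pos: [0.5363, 0.1053, 0.2473]
tcp_rot: [-180.0, -1.0, 178.3]
wrist_force: [0.5, 0.2, -1.0]
opening: 0.0167
grasp_force: 81.0
```

servo_tool:
  moves:
    - [[0, 0, 0], [0, 0, 0.0008], 10]
    - [[0, 0, 0], [0, 0, 0], 10]

```text
time: 16.2
ee_pos: [0.5363, 0.1053, 0.2466]
tcp_rot: [-180.0, -1.0, 178.3]
wrist_force: [1.5, 0.8, 1.1]
opening: 0.0167
grasp_force: 81.2
```

servo_tool:
  moves:
    - [[-0.07, 0, 4], [0, -0.0001, 0], 10]
    - [[-0.07, 0, 4], [0, -0.0001, 0], 10]
    - [[0, 0, 0], [0, 0, 0], 10]

```text
time: 16.5
ee_pos: [0.5362, 0.1051, 0.2466]
tcp_rot: [-180.0, -1.0, 170.2]
wrist_force: [-0.2, -0.1, 0.9]
opening: 0.0164
grasp_force: 81.4
```

```bash
cat >> h.py <<'E'
def st():
    o=get_obs();print({k:np.round(o[k],4) for k in ["time","wrist_force","torque","ee_pos","tcp_rot"]})
E
python3 -c "
from h import *
st()"
```

```text
{'time': np.float64(16.5), 'wrist_force': array([-0.1838, -0.1255,  0.8983]), 'torque': array([-0.1368, -0.0652,  0.204 ]), 'ee_pos': array([0.5362, 0.1051, 0.2466]), 'tcp_rot': array([-179.9822,   -1.029 ,  170.2446])}
```

servo_tool:
  moves:
    - [[0, 0, -2], [0, 0, 0.0008], 10]
    - [[0, 0, 0], [0, 0, 0], 10]

```text
time: 16.7
ee_pos: [0.5362, 0.1051, 0.2459]
tcp_rot: [180.0, -1.0, 172.4]
wrist_force: [0.7, -1.3, 1.8]
opening: 0.0167
grasp_force: 81.6
```

```bash
python3 -c "
from h import *
st()"
```

```text
{'time': np.float64(16.7), 'wrist_force': array([ 0.7498, -1.3026,  1.7955]), 'torque': array([-0.076 , -0.0735,  0.0392]), 'ee_pos': array([0.5362, 0.1051, 0.2459]), 'tcp_rot': array([179.9726,  -1.0189, 172.4348])}
```

servo_tool:
  moves:
    - [[0, 0, 0], [0, 0, 0.0008], 10]
    - [[0, 0, 0], [0, 0, 0], 10]

```text
time: 16.9
ee_pos: [0.5362, 0.1051, 0.2452]
tcp_rot: [180.0, -1.0, 172.3]
wrist_force: [0.1, -0.7, 3.9]
opening: 0.0164
grasp_force: 81.9
```

servo_tool:
  moves:
    - [[0, 0, 0], [0, 0, 0.0008], 10]
    - [[0, 0, 0], [0, 0, 0], 10]

```text
time: 17.1
ee_pos: [0.5363, 0.1051, 0.2444]
tcp_rot: [180.0, -1.0, 172.3]
wrist_force: [-0.2, -1.2, 5.2]
opening: 0.0166
grasp_force: 82.1
```

servo_tool:
  moves:
    - [[0, 0, 0], [0, 0, 0.0008], 10]
    - [[0, 0, 0], [0, 0, 0], 10]

```text
time: 17.3
ee_pos: [0.5363, 0.1051, 0.2443]
tcp_rot: [180.0, -0.9, 172.3]
wrist_force: [0.1, -0.4, 8.6]
opening: 0.0164
grasp_force: 82.6
```

servo_tool:
  moves:
    - [[-0.14, 0, 8], [0, -0.0002, -0.0004], 10]
    - [[-0.14, 0, 8], [0, -0.0002, 0], 10]
    - [[-0.14, 0, 8], [0, -0.0002, 0], 10]
    - [[-0.14, 0, 8], [0, -0.0002, 0], 10]
    - [[0, 0, 0], [0, 0, 0], 10]

```text
time: 17.8
ee_pos: [0.5357, 0.1043, 0.2444]
tcp_rot: [180.0, -1.0, 140.0]
wrist_force: [-0.6, -0.3, 6.8]
opening: 0.017
grasp_force: 82.3
```

```bash
python3 -c "
from h import *
st()"
```

```text
{'time': np.float64(17.8), 'wrist_force': array([-0.5754, -0.3038,  6.7711]), 'torque': array([-0.2863,  0.4204,  0.0991]), 'ee_pos': array([0.5357, 0.1043, 0.2444]), 'tcp_rot': array([179.9776,  -1.024 , 140.0101])}
```

servo_tool:
  moves:
    - [[0.4, 0, 0], [0, 0.0006, 0], 10]
    - [[0, 0, 0], [0, 0, 0], 10]

```text
time: 18.0
ee_pos: [0.5362, 0.1048, 0.2443]
tcp_rot: [-179.6, -1.0, 140.3]
wrist_force: [-1.8, -0.3, 8.3]
opening: 0.0168
grasp_force: 82.4
```

```bash
python3 -c "
from h import *
st()"
```

```text
{'time': np.float64(18.0), 'wrist_force': array([-1.7573, -0.3435,  8.2661]), 'torque': array([-0.2654,  0.5093,  0.0962]), 'ee_pos': array([0.5362, 0.1048, 0.2443]), 'tcp_rot': array([-179.6049,   -1.0243,  140.2972])}
```

servo_tool:
  moves:
    - [[-0.4, 0, 0], [0, -0.0006, -0.0003], 10]
    - [[-0.1, 0, 6], [0, -0.0001, 0], 10]
    - [[0, 0, 0], [0, 0, 0], 10]

```text
time: 18.3
ee_pos: [0.5356, 0.1042, 0.2444]
tcp_rot: [-180.0, -1.0, 134.1]
wrist_force: [-1.4, -0.9, 5.6]
opening: 0.0165
grasp_force: 82.1
```

```bash
python3 -c "
from h import *
st()"
```

```text
{'time': np.float64(18.3), 'wrist_force': array([-1.4097, -0.926 ,  5.551 ]), 'torque': array([-0.2499,  0.4121,  0.0801]), 'ee_pos': array([0.5356, 0.1042, 0.2444]), 'tcp_rot': array([-179.9878,   -1.0434,  134.0953])}
```

servo_tool:
  moves:
    - [[-0.1, 0, 6], [0, -0.0001, 0], 10]
    - [[0, 0, 0], [0, 0, 0], 10]

```text
time: 18.5
ee_pos: [0.5354, 0.1041, 0.2444]
tcp_rot: [-180.0, -1.0, 128.1]
wrist_force: [-2.0, -0.9, 5.9]
opening: 0.0167
grasp_force: 82.1
```

```bash
python3 -c "
from h import *
st()"
```

```text
{'time': np.float64(18.5), 'wrist_force': array([-2.0037, -0.8771,  5.8811]), 'torque': array([-0.214 ,  0.5207,  0.1239]), 'ee_pos': array([0.5354, 0.1041, 0.2444]), 'tcp_rot': array([-179.9697,   -1.0463,  128.0978])}
```

servo_tool:
  moves:
    - [[-0.07, 0, 4], [0, -0.0001, 0], 10]
    - [[0, 0, 0], [0, 0, 0], 10]

```text
time: 18.7
ee_pos: [0.5354, 0.1041, 0.2444]
tcp_rot: [-180.0, -1.0, 124.2]
wrist_force: [-2.5, -1.3, 6.3]
opening: 0.0168
grasp_force: 82.2
```

```bash
python3 -c "
from h import *
st()"
```

```text
{'time': np.float64(18.7), 'wrist_force': array([-2.489 , -1.2932,  6.31  ]), 'torque': array([-0.2549,  0.594 ,  0.2459]), 'ee_pos': array([0.5354, 0.1041, 0.2444]), 'tcp_rot': array([-179.9684,   -1.0436,  124.1756])}
```

servo_tool:
  moves:
    - [[-0.05, 0, 3], [0, -0.0006, 0], 10]
    - [[0, 0, 0], [0, 0, 0], 10]

```text
time: 18.9
ee_pos: [0.535, 0.104, 0.2444]
tcp_rot: [-180.0, -1.0, 121.2]
wrist_force: [-0.6, -0.3, 5.2]
opening: 0.0164
grasp_force: 82.2
```

```bash
python3 -c "
from h import *
st()"
```

```text
{'time': np.float64(18.9), 'wrist_force': array([-0.5681, -0.3066,  5.217 ]), 'torque': array([-0.0184,  0.3638,  0.5075]), 'ee_pos': array([0.535 , 0.104 , 0.2444]), 'tcp_rot': array([-179.9947,   -1.0496,  121.2333])}
```

servo_tool:
  moves:
    - [[-0.05, 0, 3], [0, -0.0001, 0], 10]
    - [[0, 0, 0], [0, 0, 0], 10]

```text
time: 19.1
ee_pos: [0.5349, 0.1039, 0.2444]
tcp_rot: [-180.0, -1.0, 118.2]
wrist_force: [-1.3, 0.3, 6.4]
opening: 0.0167
grasp_force: 82.3
```

```bash
python3 -c "
from h import *
st()"
```

```text
{'time': np.float64(19.1), 'wrist_force': array([-1.2508,  0.2982,  6.4327]), 'torque': array([-0.0289,  0.3735,  0.6673]), 'ee_pos': array([0.5349, 0.1039, 0.2444]), 'tcp_rot': array([-179.9866,   -1.0471,  118.2467])}
```

servo_tool:
  moves:
    - [[0.08, 0, -5], [0, 0, -0.0008], 10]
    - [[0, 0, 0], [0, 0, 0], 10]

```text
time: 19.3
ee_pos: [0.535, 0.1039, 0.2445]
tcp_rot: [-180.0, -1.1, 123.4]
wrist_force: [-1.2, -0.1, 0.5]
opening: 0.017
grasp_force: 81.5
```

```bash
python3 -c "
from h import *
st()"
```

```text
{'time': np.float64(19.3), 'wrist_force': array([-1.1785, -0.1013,  0.5149]), 'torque': array([0.0399, 0.0533, 0.3369]), 'ee_pos': array([0.535 , 0.1039, 0.2445]), 'tcp_rot': array([-179.9524,   -1.0656,  123.3943])}
```

servo_tool:
  moves:
    - [[0.06, 0, -4], [0, 0, -0.0005], 10]
    - [[0, 0, 0], [0, 0, 0], 10]

```text
time: 19.5
ee_pos: [0.535, 0.1039, 0.2446]
tcp_rot: [-179.9, -1.1, 127.2]
wrist_force: [1.3, 1.1, -2.0]
opening: 0.0164
grasp_force: 80.8
```

```bash
python3 -c "
from h import *
st()"
```

```text
{'time': np.float64(19.5), 'wrist_force': array([ 1.3307,  1.063 , -2.0078]), 'torque': array([ 0.1842, -0.2463,  0.0121]), 'ee_pos': array([0.535 , 0.1039, 0.2446]), 'tcp_rot': array([-179.9399,   -1.0853,  127.2405])}
```

servo_tool:
  moves:
    - [[0, 0, 0], [0, 0, -0.004], 10]
    - [[0, 0, 0], [0.0001, 0, -0.006], 10]
    - [[0, 0, 0], [0.0002, 0, -0.01], 10]
    - [[0, 0, 0], [0.0003, 0, -0.02], 10]
    - [[0, 0, 0], [0.0003, 0, -0.02], 10]
    - [[0.15, 0, -8.5], [0, 0, 0], 10]
    - [[0.15, 0, -8.5], [0, 0, 0], 10]
    - [[0.15, 0, -8.5], [0, 0, 0], 10]
    - [[0.15, 0, -8.5], [0, 0, 0], 10]
    - [[0.15, 0, -8.5], [0, 0, 0], 10]
    - [[0.15, 0, -8.5], [0, 0, 0], 10]
    - [[0, 0, 0], [0, 0, 0], 10]

```text
time: 20.7
ee_pos: [0.5352, 0.1035, 0.3064]
tcp_rot: [180.0, -1.0, 178.4]
wrist_force: [0.7, 0.7, -4.7]
opening: 0.0167
grasp_force: 80.6
```

```bash
python3 - <<'E'
from h import *
st()
delta(np.array([.5037,-.2295,.30]),178.3,180,-1.0)
p,R=pose();im,d=snap("wrist");P=cloud(d,"wrist");T=R.inv().apply((P-p).reshape(-1,3)).reshape(P.shape)
m=(T[...,0]>-.0)&(T[...,0]<.052)&(abs(T[...,1])<.0075)&(abs(T[...,2]+.0267)<.006)&(d>0)
Q=T[m];A=np.c_[Q[:,0],Q[:,1],np.ones(len(Q))];s=np.linalg.lstsq(A,Q[:,2],rcond=None)[0];print(len(Q),np.degrees(s[:2]),s[2])
m=(T[...,0]>0)&(T[...,0]<.07)&(abs(T[...,1])<.012)&(abs(T[...,2]+.0267)<.008)&(d>0);print(T[m].max(0),np.percentile(T[m][:,1],[1,99]))
E
```

```text
{'time': np.float64(20.7), 'wrist_force': array([ 0.6705,  0.6856, -4.687 ]), 'torque': array([ 0.0274, -0.0514,  0.0392]), 'ee_pos': array([0.5352, 0.1035, 0.3064]), 'tcp_rot': array([179.9792,  -0.9859, 178.3836])}
turn [0.02 0.01 0.08] shift now-axes [ 0.022  -0.3338  0.0066] shift after-turn [ 0.0215 -0.3338  0.0067]
5376 [ 0.91239793 -0.10904354] -0.02685484147329698
[ 0.05677061  0.01199205 -0.01873814] [-0.01052933  0.01058273]
```

servo_tool:
  moves:
    - [[0, 0, 0], [0.0026, -0.0418, 0], 10]
    - [[0, 0, 0], [0.0026, -0.0418, 0], 10]
    - [[0, 0, 0], [0.0026, -0.0418, 0], 10]
    - [[0, 0, 0], [0.0026, -0.0418, 0], 10]
    - [[0, 0, 0], [0.0026, -0.0418, 0], 10]
    - [[0, 0, 0], [0.0026, -0.0418, 0], 10]
    - [[0, 0, 0], [0.0027, -0.0417, 0], 10]
    - [[0, 0, 0], [0.0027, -0.0417, 0], 10]
    - [[0, 0, 0], [-0.0008, 0, 0.045], 10]
    - [[0, 0, 0], [-0.0008, 0, 0.045], 10]
    - [[0, 0, 0], [-0.0007, 0, 0.04], 10]
    - [[0, 0, 0], [0, 0, 0], 10]

```text
time: 21.95
ee_pos: [0.5015, -0.2288, 0.1699]
tcp_rot: [179.8, -1.6, 178.0]
wrist_force: [-1.1, 1.0, -3.6]
opening: 0.0163
grasp_force: 80.6
```

```bash
python3 - <<'E'
from h import *
st()
delta(np.array([.5042,-.2298,.175]),178.3,180,-1.0)
im,d=snap("scene")
for n in ["key_tip","stand_hole"]:
    for r in mark_of(n,"scene")[:2]: print(n,w(r["xyz"],"scene").round(4),r["score"])
cv2.imwrite("pics/scene7.png",cv2.resize(im[230:330,120:240,::-1],(720,600),interpolation=cv2.INTER_CUBIC))
E
```

```text
{'time': np.float64(21.95), 'wrist_force': array([-1.0825,  1.023 , -3.5712]), 'torque': array([-0.003 ,  0.0463, -0.0056]), 'ee_pos': array([ 0.5015, -0.2288,  0.1699]), 'tcp_rot': array([179.7712,  -1.5595, 178.0299])}
turn [ 0.23 -0.56 -0.27] shift now-axes [-0.0026 -0.0009 -0.0052] shift after-turn [-0.0026 -0.0009 -0.0051]
key_tip [ 0.2759 -0.3216  0.0088] 0.68
key_tip [ 0.4953 -0.2273  0.0781] 0.54
stand_hole [ 0.5    -0.2295  0.0671] 0.76
```

View pics/scene7.png

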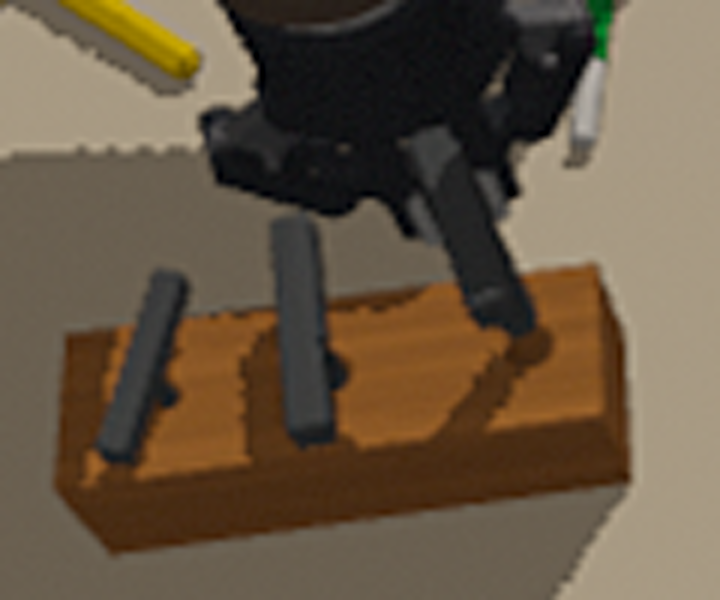

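The key tip hangs just behind the hole mouth, which is at (530,348). The arm is still settling.

servo_tool:
  moves:
    - [[0, 0, 0], [0, 0, 0], 10]
    - [[0, 0, 0], [0, 0, 0], 10]

```text
time: 22.3
ee_pos: [0.5053, -0.2301, 0.178]
tcp_rot: [-179.9, -0.9, 178.3]
wrist_force: [-0.2, 1.0, -5.4]
opening: 0.0173
grasp_force: 80.7
```

```bash
python3 - <<'E'
from h import *
st()
delta(np.array([.5045,-.2298,.165]),178.3,180,-1.0)
E
```

```text
{'time': np.float64(22.3), 'wrist_force': array([-0.1767,  0.9705, -5.4295]), 'torque': array([ 0.0083,  0.0066, -0.0317]), 'ee_pos': array([ 0.5053, -0.2301,  0.178 ]), 'tcp_rot': array([-179.9368,   -0.8532,  178.2738])}
turn [-0.06  0.15 -0.03] shift now-axes [0.0006 0.0003 0.013 ] shift after-turn [0.0006 0.0003 0.013 ]
```

servo_tool:
  moves:
    - [[0, 0, 0], [0.0003, 0, 0.015], 10]
    - [[0, 0, 0], [0, 0, 0.006], 10]
    - [[0, 0, 0], [0, 0, 0.003], 10]
    - [[0, 0, 0], [0, 0, 0], 10]

```text
time: 22.7
ee_pos: [0.5035, -0.2297, 0.1517]
tcp_rot: [180.0, -1.0, 178.3]
wrist_force: [0.1, -0.7, -4.7]
opening: 0.0168
grasp_force: 80.8
```

servo_tool:
  moves:
    - [[0, 0, 0], [0, 0, 0.002], 10]
    - [[0, 0, 0], [0, 0, 0.002], 10]
    - [[0, 0, 0], [0, 0, 0], 10]

```text
time: 23.0
ee_pos: [0.5034, -0.2298, 0.1475]
tcp_rot: [180.0, -1.0, 178.3]
wrist_force: [-0.7, 0.4, -3.7]
opening: 0.0165
grasp_force: 80.8
```

servo_tool:
  moves:
    - [[0, 0, 0], [-0.0002, 0, 0.006], 10]
    - [[0, 0, 0], [-0.0001, 0, 0.006], 10]
    - [[0, 0, 0], [0, 0, 0], 10]

```text
time: 23.3
ee_pos: [0.503, -0.2295, 0.1342]
tcp_rot: [179.9, -1.1, 178.3]
wrist_force: [-0.8, -0.4, -4.6]
opening: 0.0165
grasp_force: 80.8
```

servo_tool:
  moves:
    - [[0, 0, 0], [-0.0002, 0, 0.008], 10]
    - [[0, 0, 0], [-0.0001, 0, 0.008], 10]
    - [[0, 0, 0], [0, 0, 0], 10]

```text
time: 23.6
ee_pos: [0.5029, -0.2295, 0.1179]
tcp_rot: [179.9, -1.2, 178.3]
wrist_force: [0.1, -0.4, -4.7]
opening: 0.0165
grasp_force: 80.8
```

servo_tool:
  moves:
    - [[0, 0, 0], [-0.0002, 0, 0.007], 10]
    - [[0, 0, 0], [-0.0001, 0, 0.005], 10]
    - [[0, 0, 0], [0, 0, 0], 10]

```text
time: 23.9
ee_pos: [0.5032, -0.2296, 0.1066]
tcp_rot: [180.0, -1.1, 178.3]
wrist_force: [-0.5, 0.3, -3.9]
opening: 0.0168
grasp_force: 80.8
```

servo_tool:
  moves:
    - [[0, 0, 0], [0, 0, 0.002], 10]
    - [[0, 0, 0], [0, 0, 0.001], 10]
    - [[0, 0, 0], [0, 0, 0], 10]

```text
time: 24.2
ee_pos: [0.5036, -0.2298, 0.1045]
tcp_rot: [180.0, -1.0, 178.3]
wrist_force: [-0.0, 0.1, -4.1]
opening: 0.0164
grasp_force: 80.8
```

servo_tool:
  moves:
    - [[0, 0, 0], [0, 0, 0], 25]
    - [[0, 0, 0], [0, 0, 0], 40]
    - [[0, 0, 0], [0, 0, 0], 50]
    - [[0, 0, 0], [0, 0, 0], 50]
    - [[0, 0, 0], [0, 0, 0], 50]

```text
time: 24.7
ee_pos: [0.5037, -0.2298, 0.1047]
tcp_rot: [180.0, -1.0, 178.3]
wrist_force: [0.2, 0.1, -1.5]
opening: 0.0423
grasp_force: 0.0
```

servo_tool:
  moves:
    - [[0, 0, 0], [0, 0, -0.01], 50]
    - [[0, 0, 0], [0, 0, -0.02], 50]
    - [[0, 0, 0], [0, 0, -0.03], 50]
    - [[0, 0, 0], [0, 0, -0.04], 50]
    - [[0, 0, 0], [0, 0, -0.045], 50]
    - [[0, 0, 0], [0, 0, 0], 50]
    - [[0, 0, 0], [0, 0, 0], 50]
    - [[0, 0, 0], [0, 0, 0], 50]

```text
time: 25.5
ee_pos: [0.506, -0.2298, 0.2489]
tcp_rot: [180.0, -1.1, 178.3]
wrist_force: [0.3, 0.1, 0.2]
opening: 0.0427
grasp_force: 0.0
```

```bash
python3 - <<'E'
from h import *
st()
im,d=snap("wrist","wrist8.png");P=cloud(d,"wrist");x,y,z=P[...,0],P[...,1],P[...,2]
m=(abs(z-.130)<.006)&(np.hypot(x-.503,y+.228)<.065)&(d>0)
n,l,s,_=cv2.connectedComponentsWithStats(m.astype(np.uint8))
for i in range(1,n):
  if s[i,4]>80:
    Q=P[l==i];A=np.c_[Q[:,:2],np.ones(len(Q))];print(cv2.minAreaRect(Q[:,:2].astype(np.float32)),np.median(Q[:,2]),np.degrees(np.linalg.lstsq(A,Q[:,2],rcond=None)[0][:2]))
snap("top")
for nme in ["key_mid","key_small","flask","tube_rack","bottle","spare_screw"]: print(nme,[w(r["xyz"],"top").round(3) for r in mark_of(nme,"top")[:1]])
E
```

```text
{'time': np.float64(25.5), 'wrist_force': array([0.3328, 0.126 , 0.2267]), 'torque': array([ 0.024 , -0.016 , -0.0384]), 'ee_pos': array([ 0.506 , -0.2298,  0.2489]), 'tcp_rot': array([179.9591,  -1.0997, 178.3003])}
((0.5038817524909973, -0.23297828435897827), (0.01791004091501236, 0.10925384610891342), 87.84619140625) 0.129904532267383 [-1.22538305  1.41394189]
key_mid [array([ 0.478, -0.299,  0.013])]
key_small []
flask [array([ 0.739, -0.065, -0.004])]
tube_rack [array([ 0.706, -0.364,  0.002])]
bottle [array([0.413, 0.379, 0.001])]
spare_screw [array([ 0.396, -0.016,  0.002])]
```

View pics/wrist8.png

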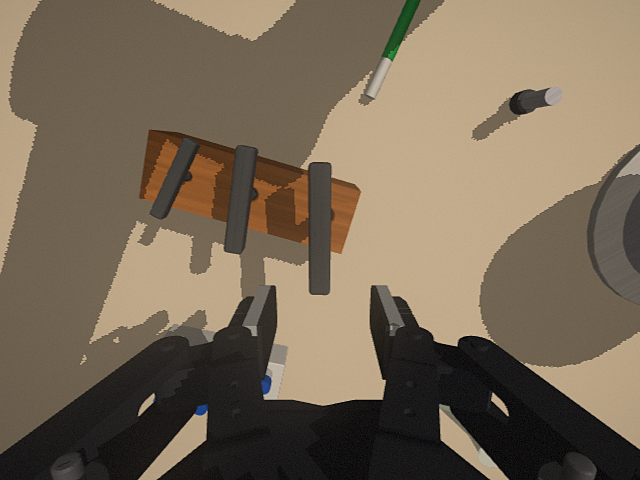

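The key at (319,228) is back in its hole. Its handle top is at 130 mm, it stands upright, and the gripper is clear.

```bash
python3 -c "
from workcell import job_done
print(job_done())"
```

```text
the job is handed in; nothing more can be done
None
```

I handed the job in at about 26 s of the 67 s allowed: the key dropped home in the loose screw, I turned it clockwise until the moment climbed to about 0.67 N m, and the key is back upright in its own hole; the hand-in gave no verdict, and I judged the hard stop from that moment, not from a screw reading.

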